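Lock the torch in its stand and set its end cap for storage

ROBOT

A 7-joint arm with a two-finger parallel gripper is mounted at the origin on the work surface. World frame = base frame: x ahead of the robot, y to its left, z up, the work surface at z = 0. Lengths are in m, angles in rad, forces in N, time in s.
With the tool pointing down it reaches from about 0.4 to 0.85 m from the base axis. Payload 10.4 kg.
Tool frame: the origin (TCP) lies between the finger pads, 19 mm behind the fingertips; this is the grasp point; x points along the fingers, z is the direction in which the jaws open and shut, and the axes are right-handed (so a half turn about x gives the same grasp; the last joint's range is limited). The gripper opens to 85 mm and grips with 20 to 120 N. Pads are 22 mm wide; open, the fingers measure 114 mm over their backs; the gripper's body (76 mm by 85 mm) begins 54 mm behind the grasp point. The pads swing forward as they close: fully open they stand 13 mm farther back than shut.
Start: joints at [-1.202, 0.332, -0.065, 1.46, 0.022, 1.35, -0.088], TCP at [0.239, 0.578, 0.25] pointing down, gripper open.
Joint ranges: [-2.6, 2.6], [-0.5, 2.12], [-1.47, 1.34], [0.16, 2.42], [-1.27, 4.41], [0.06, 2.06], [-2.6, 2.6]. Speed limits (rad/s): [2.22, 2.22, 2.79, 2.79, 3.14, 3.14, 3.14].

INTERFACE

Orientations are given as a unit quaternion [x, y, z, w].
In Python, from workcell import get_obs, camera, workorder gives the robot as it stands. The module is installed in compiled form; this text tells all that it offers.
- The arm moves only by the tool play_rows, never from a script. Its argument "increments" is text: rows parted by semicolons, each of 4 numbers parted by spaces: the shift along the tool's x, y, z in m, then the turn about the tool's x in rad. A call has 1 to 20 rows; each row shifts and turns the pose as measured when the row begins, along the tool's axes as they then stand; what a row does not reach is not made up. A row lasts 1/10 s, in which the tool goes at most 50 mm and 8.59 degrees, less where a joint would pass 70% of its speed; a pose out of reach is approached as far as the arm can. A call is refused whole if a number of a shift passes 0.05 or a number of a turn 0.15, either way. A call with a gripper value outside its range is refused whole. "hand" is the gripper command: -1 is fully open, 1 is shut, values between are in proportion, set as the call begins (left out, the last holds). The fingers move at their own pace and stop on an object; "squeeze" is the grip in N (left out, the last holds). Time passes only in rows, so rows that do not move let the fingers close. It gives the time, the measured TCP pose, the force and the opening at its end, in the units of the state.
- get_obs(): the state, without advancing time (a new reading comes with each control period).
- camera(name): name is "side" or "top" or "wrist"; returns a dict with "img" (420x560x3 uint8, blue, green, red), "fov_y" (degrees; the focal length in pixels is half the picture's height over the tangent of half this angle, whatever the lens; pixels are square), "cx", "cy" (the principal point, pixels), "distortion" ([k1, k2, p1, p2, k3] as OpenCV has them; the pictures are not rectified), "R" (3x3) and "t" (3): a world point X has camera coordinates R X + t; the wrist camera has in their place "tool_from_camera" (4x4, takes a point from camera to tool coordinates, whose origin is the TCP and whose axes are the tool frame's). Camera axes: x right, y down, z forward; pixel columns grow to the right and rows downward; lengths in m; the calibration is good to about 2 mm. A picture is of the moment at which its call begins: read the wrist's pose just before it. There is no depth.
- workorder.hand_in(): hands the job in, once; it reports no verdict.
The state is a dict: "clock": time; "joint_pos": joint angles; "joint_velocities": joint speeds; "tau": joint torques, N m; "position": TCP position; "ee_rot": TCP orientation; "ft_force": force on the tool from outside, world axes, zero at the start; "torque": the same for the moment, N m; "grip_width": opening from 0.0 (shut) to 1.0 (fully open).
Only numpy, scipy, OpenCV 4.12 (cv2) and the standard library are available. Lean on these libraries where they do the work, as an engineer would, in place of code of your own. Each camera call takes 0.05 s, during which the arm holds its last target.

TASK

Push the torch straight down into the bayonet stand as far as it goes and twist its barrel clockwise (seen from above) until it locks. Then screw the end cap on top clockwise until it bottoms out, back it off a quarter turn so the torch cannot switch itself on, and finish still gripping the cap there, so that I can paint a witness mark across it. Leave the solder spool, the screwdriver and the game controller alone.

Things in the scene. Friction and masses are not known exactly. Their poses are not given: they have to be found in the camera images.
- stand: Fixed bayonet stand on the bench: grey plate 110 x 100 x 16 mm, round aluminium socket (66 mm across, top 40 mm above the bench), two claws round the torch (radius 20 to 30 mm, top 60 mm above the bench). The torch stands upright in it. Origin: centre of the plate's underside, on the bench and the torch's axis; z up.
- torch_grip (a point): On the upright torch's axis, where to grip its round dark grey barrel (36 mm diameter, 54 mm tall): 8 mm below the barrel's top edge, 111 mm above the bench when the torch is fully down. Above the barrel: a neck 27 mm across, 8 mm high, then the end cap, its top 41 to 44 mm above this point, so the gripper straddles the cap. Moves with the torch.
- torch_push (a joint): Height of the torch above fully seated, m: 0 is fully down, starts at 0.010 to 0.014. Stiff fit: about 5 N to push, stays where left. Two 5 mm steel pins at its foot meet the claws: it cannot be twisted until fully down, nor lifted once twisted.
- torch_twist (a joint): Angle of the torch about its vertical axis from its locked position, rad, positive counterclockwise seen from above: 0.7 as it starts (pins free), 0 locked against a firm stop. Friction about 0.35 N m; stays where it is left, and holds still while the cap is turned.
- end_cap: Round knurled grey metal end cap on top of the torch, 32 mm diameter, 24 mm high, with a bright bar across its top. Origin: centre of its underside, on the torch's axis (128 mm above the bench when torch and cap are both fully down); z up. It is already started on a right-hand thread and rises 4 mm a turn; it never comes off. Clear of the barrel: the 27 mm neck lies under it.
- cap_top (a point): Centre of the end cap's top face, 24 mm above the cap's origin. Grip the cap from above with the TCP about 7 mm below this point.
- cap_turn (a joint): Turn of the end cap on the torch, rad, counterclockwise seen from above (unscrewing) positive: 0 is bottomed out against a firm stop, 1.571 a quarter turn backed off. Starts at 1.9 to 3.4. Friction about 0.1 N m; stays where it is left.
- spool: White plastic solder spool standing on the bench, 60 mm across, 46 mm high; origin at the centre of its underside. Bystander.
- driver: Screwdriver lying on the bench, 180 mm long along its x axis. Bystander.
- gamepad: Grey game controller lying on the bench beyond the stand, about 95 x 140 x 28 mm; origin under its middle. Bystander.
There are look-alikes about, which are no part of the job. What is meant by the stand is not green, orange or red, and is the smaller of those in its own colour.

How it is judged:
On the way, in this order (a step that is already met when the one before it is completed fails the run):
1. the torch is fully down in the stand and twisted home to its lock (value of joint torch_push below 0.002 m and value of joint torch_twist below 0.08 rad), for 0.2 s.
2. the end cap is screwed on until it bottoms out (value of joint cap_turn below 0.08 rad and value of joint torch_twist below 0.12 rad), for 0.1 s.
At the end, for the whole second after the job is handed in: Torch down in the stand (within 3 mm) and locked (within 0.12 rad); end cap, having bottomed out (within 0.08 rad), still at a quarter turn off its stop (1.571 rad, within 0.25); the fingers grip it with over 4 N, TCP within 20 mm of its axis and 125 to 165 mm above the bench (value of joint torch_push below 0.003 m and value of joint torch_twist below 0.12 rad and value of joint cap_turn between 1.32 and 1.82 rad and velocity of joint cap_turn between -0.1 and 0.1 rad/s and contact force between the fingers and end_cap above 4 N and height (world z) of the grasp point between 0.125 and 0.165 m and horizontal distance between the grasp point and cap_top below 0.02 m); the arm keeps its last pose, push and grip.
It fails at once if the spool, the screwdriver or the game controller is moved by more than 20 mm (distance of any of spool, driver, gamepad from where it was at the start of the episode above 0.02 m).
It also fails if it takes over 64 s, if anything falls off the work surface, if the arm or the gripper's body presses on something with over 40 N, if the wrist force passes 120 N, or if a joint passes its speed limit or range.

## Working session

There is one attempt and no reset: what is moved stays moved. The work goes in short steps, Python scripts to look and compute and a tool call to move; the robot and the scene stay as the last step left them, time stands still between calls to the robot, and variables do not carry over. Pictures are saved under pics/ and viewed, and the job is handed in when it is done.

Besides the shell and the picture viewer there is one more tool, called after "Emit:" by a JSON object that holds its "fn" and its "kwargs". play_rows: Moves the arm, as the interface text tells. Its arguments: {"type":"object","properties":{"increments":{"type":"string"},"hand":{"type":"number"},"squeeze":{"type":"number"}},"required":["increments"]}

```bash
mkdir -p pics; ls; python3 - <<'E'
from workcell import get_obs,camera
import cv2,pickle
print(get_obs())
d={}
for n in ["side","top","wrist"]:
    c=camera(n);d[n]=c;cv2.imwrite(f"pics/{n}0.png",c["img"])
    print(n,{k:v for k,v in c.items() if k!="img"})
pickle.dump(d,open("c0.pkl","wb"))
E
```

```text
pics
{'clock': 0.0, 'joint_pos': array([-1.20157818,  0.33287081, -0.06468691,  1.46094223,  0.02159223,
        1.34990751, -0.08851437]), 'joint_velocities': array([ 2.91063010e-05,  1.27910777e-03,  3.03855556e-04, -4.83377055e-04,
        4.81846209e-04,  1.47800974e-03, -1.52340874e-03]), 'tau': array([-1.76038493e-04, -6.25430489e+01,  4.91090294e-02, -3.91616464e+01,
        1.62801793e-02,  9.73512128e-03,  1.13890380e-05]), 'position': array([0.23854297, 0.577306  , 0.24921611]), 'ee_rot': array([-0.39340419,  0.58817415,  0.39280405,  0.58735789]), 'ft_force': array([0.31039645, 0.11307127, 0.10805489]), 'torque': array([-0.02190462, -0.01053497,  0.00842719]), 'grip_width': 0.99528616219898}
side {'fov_y': 56.18230830812228, 'cx': 282.2873887047044, 'cy': 211.88001260642065, 'distortion': array([-0.05624,  0.     ,  0.     ,  0.     ,  0.     ]), 'R': array([[ 0.89194257, -0.4520733 ,  0.00825787],
       [-0.21912813, -0.44817199, -0.86667452],
       [ 0.39550135,  0.77121437, -0.49880565]]), 't': array([-0.50563815,  0.20866959,  0.70792668])}
top {'fov_y': 54.209450692
[... 220 characters left out ...]
9.97065202e-01,  1.29844393e-02, -7.54479166e-02],
       [ 7.54297213e-02, -1.88608517e-03, -9.97149337e-01]]), 't': array([-0.00370389,  0.53620157,  1.10921483])}
wrist {'fov_y': 67.3846743045351, 'cx': 286.63637832666643, 'cy': 207.5368572059698, 'distortion': array([-0.05695296,  0.        ,  0.        ,  0.        ,  0.        ]), 'tool_from_camera': array([[-1.45250610e-03, -2.95240666e-01,  9.55421812e-01,
        -1.25495678e-01],
       [-6.93317594e-04, -9.55422293e-01, -2.95241869e-01,
         7.60163996e-02],
       [ 9.99998705e-01, -1.09125137e-03,  1.18306116e-03,
         4.62439173e-04],
       [ 0.00000000e+00,  0.00000000e+00,  0.00000000e+00,
         1.00000000e+00]])}
```

View pics/side0.png

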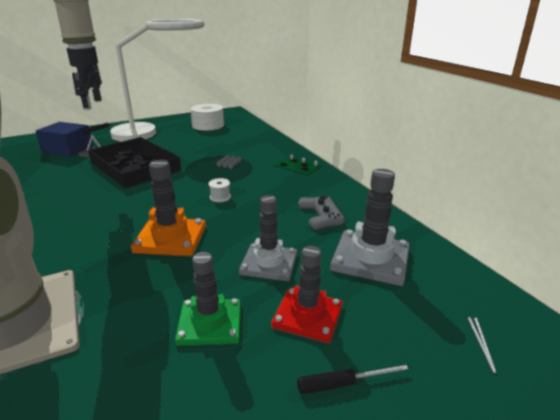

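View pics/top0.png

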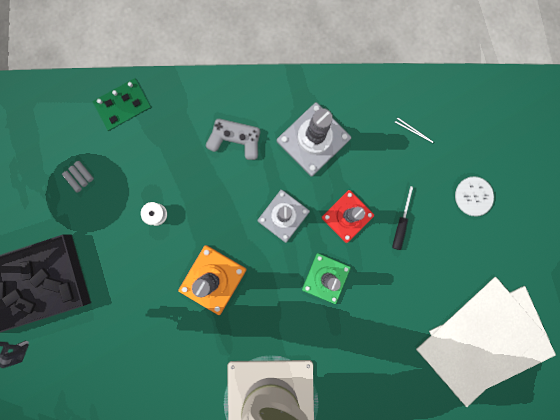

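View pics/wrist0.png

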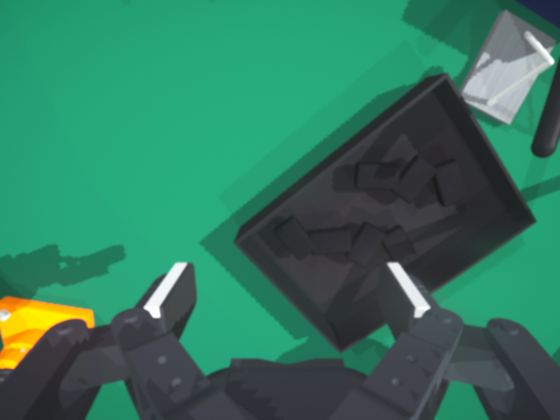

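Five stands are visible. In the top view they are grey (284,215), grey large (314,138), red (348,215), orange (212,280) and green (327,278). The one meant should be the smaller grey at top (284,215), side (268,245). I'll check its size and enlarge it.

```bash
cat > h.py <<'E'
import numpy as np,cv2,pickle
def K(c):
    f=c["img"].shape[0]/2/np.tan(np.radians(c["fov_y"])/2)
    return np.array([[f,0,c["cx"]],[0,f,c["cy"]],[0,0,1.]])
def ray(c,p,R=None,t=None):
    R=c["R"] if R is None else R; t=c["t"] if t is None else t
    u=cv2.undistortPoints(np.array([[p]],float),K(c),c["distortion"])[0,0]
    d=R.T@np.array([u[0],u[1],1]); return -R.T@t,d/np.linalg.norm(d)
def onz(c,p,z,**k):
    o,d=ray(c,p,**k); return o+d*(z-o[2])/d[2]
def tri(r1,r2):
    (o1,d1),(o2,d2)=r1,r2
    s=np.linalg.lstsq(np.c_[d1,-d2],o2-o1,rcond=None)[0]
    a,b=o1+s[0]*d1,o2+s[1]*d2; return (a+b)/2,np.linalg.norm(a-b)
def proj(c,X):
    return cv2.projectPoints(np.atleast_2d(X).astype(float),cv2.Rodrigues(c["R"])[0],c["t"],K(c),c["distortion"])[0][:,0]
E
python3 - <<'E'
from h import *
d=pickle.load(open("c0.pkl","rb"))
t=d["top"]["img"];s=d["side"]["img"]
a=cv2.resize(t[180:250,250:350],(800,560),interpolation=cv2.INTER_CUBIC)
b=cv2.resize(s[190:290,230:330],(600,600),interpolation=cv2.INTER_CUBIC)
cv2.imwrite("pics/tc.png",a);cv2.imwrite("pics/sc.png",b)
c=d["top"]
for n,p,r in [("small",(284,215),35),("large",(314,138),45)]:
    x0,y0=p[0]-r,p[1]-r
    roi=t[y0:p[1]+r,x0:p[0]+r].astype(int)
    m=((roi.max(2)-roi.min(2)<30)&(roi.mean(2)>95)).astype(np.uint8)
    m=cv2.morphologyEx(m,cv2.MORPH_OPEN,np.ones((3,3)))
    k=max(cv2.findContours(m,0,1)[0],key=cv2.contourArea)
    q=cv2.boxPoints(cv2.minAreaRect(k))+[x0,y0]
    w=np.array([onz(c,x,.016) for x in q])
    print(n,q.round(1).tolist(),w[:,:2].round(4).tolist(),w.mean(0),np.linalg.norm(w-np.roll(w,1,0),axis=1))
E
```

```text
small [[256.2, 220.3], [280.8, 188.2], [310.0, 210.7], [285.3, 242.7]] [[0.5, 0.033], [0.588, -0.0362], [0.5246, -0.1158], [0.4373, -0.0463]] [ 0.512488   -0.04132752  0.016     ] [0.10111964 0.11197483 0.10172402 0.11155362]
large [[275.0, 140.0], [316.5, 98.5], [353.0, 135.0], [311.5, 176.5]] [[0.7242, -0.022], [0.8426, -0.1411], [0.7361, -0.2414], [0.6198, -0.122]] [ 0.73066214 -0.13162499  0.016     ] [0.14468371 0.16791804 0.14624832 0.16666116]
```

View pics/tc.png

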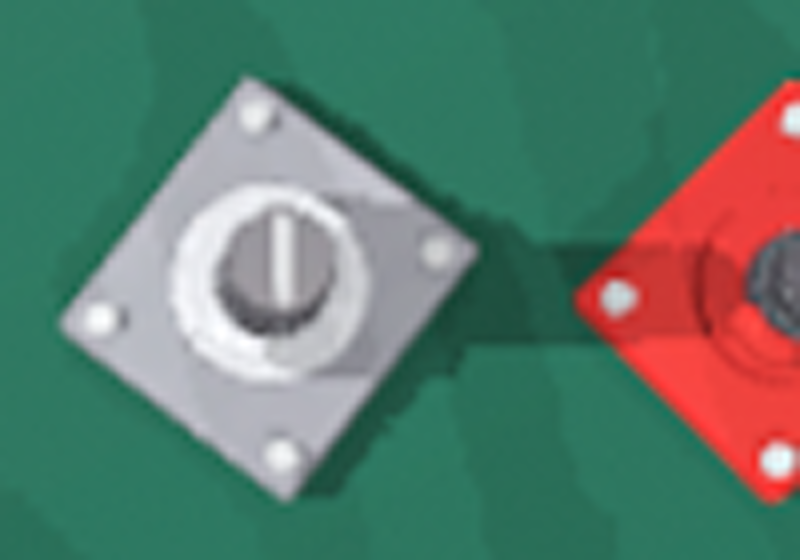

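View pics/sc.png

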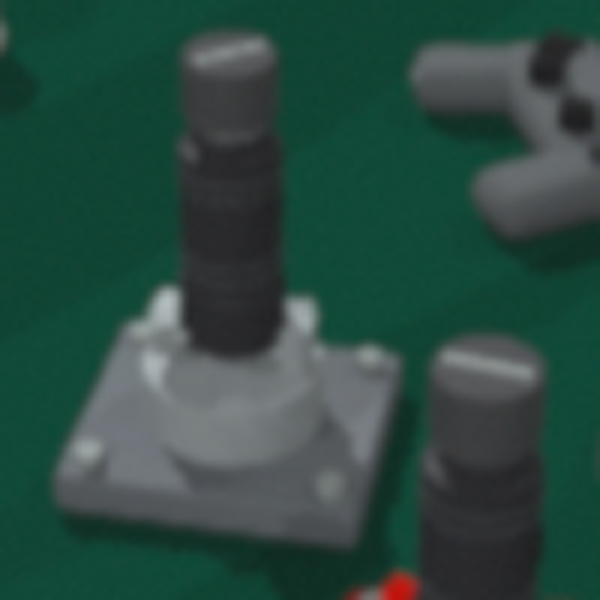

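```bash
python3 - <<'E'
from h import *
from scipy.spatial.transform import Rotation as Ro
d=pickle.load(open("c0.pkl","rb"))
T,S=d["top"],d["side"]
a=(285.1,212.2);b=(268.5,199.2)
print("captop tri",tri(ray(T,a),ray(S,b)))
print("top ray at z .166",onz(T,a,.166),"side",onz(S,b,.166))
for n,p in [("spool",(153,213)),("gamepad",(233,136)),("driver",(403,217)),("red cap",(357,213)),("orange",(206,285)),("green",(331,283)),("large",(320,120))]:
    print(n,onz(T,p,.15 if n in("red cap","orange","green","large") else .02).round(3))
for p in [(133,130)]: print("lamp base",onz(S,p,0))
print(Ro.from_quat([-0.39340419,0.58817415,0.39280405,0.58735789]).as_matrix().round(3))
print(proj(T,[.5125,-.0413,.04]),proj(T,[.5125,-.0413,.166]),proj(S,[.5125,-.0413,.166]),proj(S,[.5125,-.0413,.04]))
E
```

```text
captop tri (array([ 0.51239577, -0.04217167,  0.16263578]), np.float64(0.0005464913418399424))
top ray at z .166 [ 0.51193375 -0.04195131  0.166     ] side [ 0.51001116 -0.04796712  0.166     ]
spool [0.523 0.318 0.02 ]
gamepad [0.736 0.095 0.02 ]
driver [ 0.503 -0.373  0.02 ]
red cap [ 0.509 -0.218  0.15 ]
orange [0.34  0.151 0.15 ]
green [ 0.341 -0.15   0.15 ]
large [ 0.741 -0.133  0.15 ]
lamp base [0.38421974 1.0680243  0.        ]
[[-0.    -0.924  0.382]
 [-0.001  0.382  0.924]
 [-1.    -0.    -0.001]]
[[283.31286833 214.91228474]] [[284.82441289 211.9675445 ]] [[268.21390201 197.55155746]] [[268.77276967 248.60483368]]
```

Emit:
{"fn": "play_rows", "kwargs": {"increments": "-0.03 0 0 0;-0.01 -0.035 -0.033 0;0 -0.035 -0.033 0;0 -0.035 -0.033 0;0 -0.035 -0.033 0;0 -0.035 -0.033 0;0 -0.035 -0.033 0;0 -0.035 -0.033 0", "hand": -1, "squeeze": 80}}

```text
clock: 0.95
position: [0.3769, 0.2647, 0.2877]
ee_rot: [-0.397, 0.587, 0.397, 0.583]
ft_force: [1.1, -0.5, 0.9]
grip_width: 0.996
```

```bash
cat > st.py <<'E'
from workcell import get_obs
from scipy.spatial.transform import Rotation as Ro
import numpy as np
np.set_printoptions(precision=4,suppress=True)
def st(tgt=None):
    o=get_obs(); M=Ro.from_quat(o["ee_rot"]).as_matrix()
    print("t",round(o["clock"],2),"pos",o["position"],"j",o["joint_pos"],"yaw(z axis)",round(np.arctan2(M[1,2],M[0,2]),4),"xaxis",M[:,0],"F",o["ft_force"],"Tq",o["torque"],"w",round(o["grip_width"],3))
    if tgt is not None: print("tool shift",M.T@(np.array(tgt)-o["position"]))
    return o,M
E
python3 -c "
from st import *
st([.512,-.042,.29])"
```

```text
t 0.95 pos [0.3769 0.2647 0.2877] j [-0.8674 -0.055   0.1507  1.8177  0.0079  1.3837  0.4724] yaw(z axis) 1.1908 xaxis [-0.0045 -0.0032 -1.    ] F [ 1.0744 -0.4879  0.8883] Tq [-0.0053 -0.0805 -0.0199] w 0.996
tool shift [-0.0019 -0.2392 -0.2347]
```

Emit:
{"fn": "play_rows", "kwargs": {"increments": "0 -0.034 -0.034 0;0 -0.034 -0.034 0;0 -0.034 -0.034 0;0 -0.034 -0.034 0;0 -0.034 -0.034 0;0 -0.03 -0.03 0;0 -0.02 -0.02 0;0 -0.01 -0.01 0;0 0 0 0"}}

```text
clock: 1.85
position: [0.5075, -0.0555, 0.288]
ee_rot: [-0.394, 0.589, 0.393, 0.586]
ft_force: [0.7, 0.2, 0.0]
grip_width: 1.007
```

```bash
python3 - <<'E'
from st import *
from workcell import camera
import cv2
from h import *
o,M=st([.512,-.042,.29])
c=camera("wrist");cv2.imwrite("pics/w1.png",c["img"]);pickle.dump((c,o),open("w1.pkl","wb"))
cv2.imwrite("pics/s1.png",camera("side")["img"])
def pw(X):
    A=c["tool_from_camera"]; p=np.linalg.inv(A)@np.r_[M.T@(np.array(X)-o["position"]),1]
    return cv2.projectPoints(p[None,:3],np.zeros(3),np.zeros(3),K(c),c["distortion"])[0].ravel()
print(pw([.512,-.042,.1655]))
E
```

```text
t 1.85 pos [ 0.5075 -0.0555  0.288 ] j [-0.5241  0.0468  0.566   1.7254 -0.022   1.3795  1.2256] yaw(z axis) 1.1799 xaxis [-0.0029 -0.0033 -1.    ] F [0.7254 0.2176 0.0079] Tq [0.0013 0.0473 0.007 ] w 1.007
tool shift [-0.0021  0.001   0.0142]
[303.6528 205.9139]
```

View pics/w1.png

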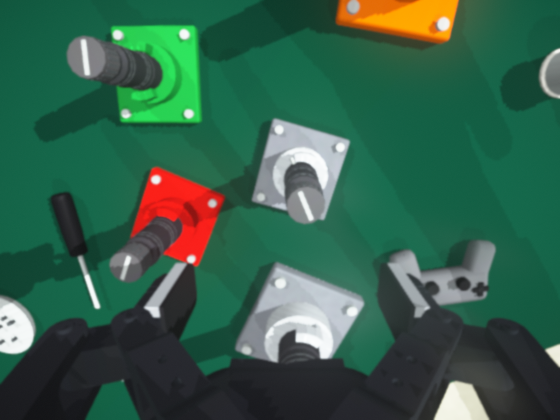

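View pics/s1.png

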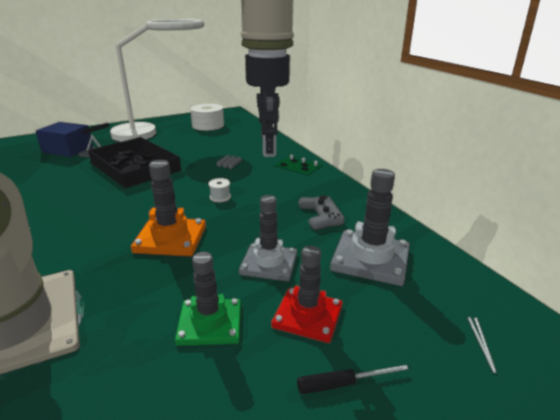

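Wrist view: the small grey stand's cap top is at (304,206), against a prediction of (303.7,205.9), so the axis (0.512,-0.042) holds. Red, green, orange and the large grey are clear of the fingers. I'll align and descend, straddling the cap.

Emit:
{"fn": "play_rows", "kwargs": {"increments": "0 0.001 0.014 0;0.04 0 0 0;0.04 0 0 0;0.03 0 0 0;0 0 0 0"}}

```text
clock: 2.45
position: [0.5121, -0.0268, 0.1755]
ee_rot: [-0.397, 0.584, 0.399, 0.585]
ft_force: [-0.9, -0.1, 0.2]
grip_width: 1.0
```

```bash
python3 - <<'E'
from st import *
from workcell import camera
import cv2
from h import *
o,M=st([.512,-.042,.123])
c=camera("wrist");cv2.imwrite("pics/w2.png",c["img"])
def pw(X):
    A=c["tool_from_camera"]; p=np.linalg.inv(A)@np.r_[M.T@(np.array(X)-o["position"]),1]
    return cv2.projectPoints(p[None,:3],np.zeros(3),np.zeros(3),K(c),c["distortion"])[0].ravel()
print(pw([.512,-.042,.1655]),pw([.512,-.042,.0]))
E
```

```text
t 2.45 pos [ 0.5121 -0.0268  0.1755] j [-0.5316  0.1455  0.5423  1.8763 -0.0849  1.1421  1.2373] yaw(z axis) 1.1959 xaxis [-0.0003  0.0023 -1.    ] F [-0.9229 -0.0826  0.1972] Tq [ 0.0337 -0.0112 -0.0042] w 1.0
tool shift [ 0.0525 -0.0055 -0.0142]
[256.4541 284.9307] [271.1336 196.6055]
```

View pics/w2.png

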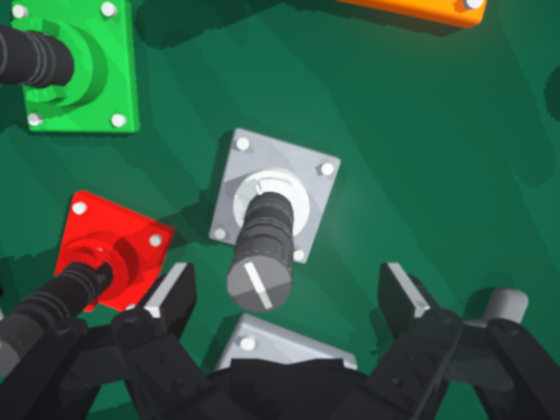

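The move drifted sideways (+y by 15 mm). The cap top at (259,286) agrees with the prediction (256,285), so I'll correct laterally before going lower.

Emit:
{"fn": "play_rows", "kwargs": {"increments": "0 -0.005 -0.0135 0;0 0 0 0;0 0 0 0"}}

```text
clock: 2.8
position: [0.5152, -0.0405, 0.1822]
ee_rot: [-0.399, 0.581, 0.398, 0.587]
ft_force: [-1.0, 0.6, 0.1]
grip_width: 1.004
```

```bash
python3 -c "
from st import *
st([.512,-.0415,.123])"
```

```text
t 2.8 pos [ 0.5152 -0.0405  0.1822] j [-0.5145  0.1421  0.5538  1.8656 -0.0864  1.1485  1.2683] yaw(z axis) 1.1987 xaxis [ 0.0079  0.004  -1.    ] F [-0.9787  0.612   0.0723] Tq [-0.0573 -0.0123 -0.0195] w 1.004
tool shift [ 0.0592  0.003  -0.0025]
```

Emit:
{"fn": "play_rows", "kwargs": {"increments": "0.02 0.001 -0.001 0;0.02 0.001 -0.001 0;0.01 0 0 0;0.005 0 0 0;0 0 0 0"}}

```text
clock: 3.3
position: [0.5167, -0.0415, 0.1309]
ee_rot: [-0.4, 0.578, 0.397, 0.59]
ft_force: [0.3, -0.2, -0.4]
grip_width: 0.997
```

```bash
python3 - <<'E'
from st import *
from workcell import camera
import cv2
o,M=st([.512,-.0415,.123])
cv2.imwrite("pics/w3.png",camera("wrist")["img"])
s=camera("side")["img"];cv2.imwrite("pics/s3.png",cv2.resize(s[130:300,200:340],(660,800)[::1] if 0 else (490,595)))
st([.512,-.0415,.123])
E
```

```text
t 3.3 pos [ 0.5167 -0.0415  0.1309] j [-0.4968  0.2033  0.5483  1.9231 -0.131   1.0313  1.3053] yaw(z axis) 1.1974 xaxis [ 0.0171  0.0062 -0.9998] F [ 0.2702 -0.1679 -0.4074] Tq [ 0.0494  0.0406 -0.0235] w 0.997
tool shift [ 0.0078  0.0045 -0.0018]
t 3.4 pos [ 0.5171 -0.0415  0.1315] j [-0.4969  0.2025  0.5485  1.9224 -0.1307  1.0316  1.3052] yaw(z axis) 1.1974 xaxis [ 0.0182  0.0063 -0.9998] F [0.1451 0.1606 0.9993] Tq [-0.0191  0.0155  0.0133] w 0.999
tool shift [ 0.0084  0.0049 -0.002 ]
```

View pics/w3.png

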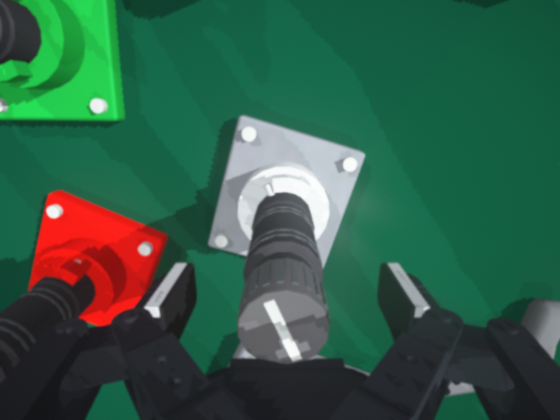

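View pics/s3.png

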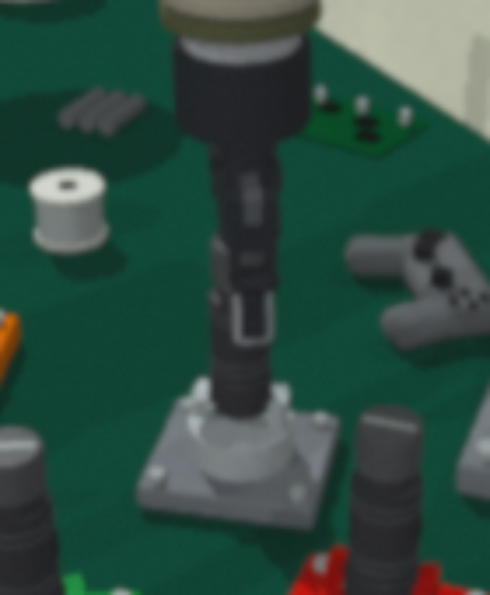

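The torch stands between the open fingers: in the wrist view the cap is at (284,320) and the pads are at (175,290) and (400,290). I'll do the last few mm down and then close on the barrel.

Emit:
{"fn": "play_rows", "kwargs": {"increments": "0.004 0.002 -0.001 0;0.004 0.002 -0.001 0;0 0 0 0;0 0 0 0"}}

```text
clock: 3.8
position: [0.5133, -0.0418, 0.1243]
ee_rot: [-0.401, 0.577, 0.396, 0.591]
ft_force: [-0.2, -0.3, 0.4]
grip_width: 0.997
```

```bash
python3 -c "
from st import *
st([.512,-.0415,.123])"
```

```text
t 3.8 pos [ 0.5133 -0.0418  0.1243] j [-0.4965  0.2017  0.5476  1.9402 -0.1325  1.0121  1.3077] yaw(z axis) 1.1975 xaxis [ 0.0206  0.0069 -0.9998] F [-0.1894 -0.2889  0.387 ] Tq [0.012  0.0129 0.0061] w 0.997
tool shift [ 0.0013  0.0013 -0.0002]
```

Emit:
{"fn": "play_rows", "kwargs": {"increments": "0 0.001 0 0;0 0 0 0;0 0 0 0;0 0 0 0;0 0 0 0;0 0 0 0;0 0 0 0;0 0 0 0", "hand": 1, "squeeze": 60}}

```text
clock: 4.6
position: [0.5123, -0.0417, 0.1246]
ee_rot: [-0.401, 0.577, 0.396, 0.591]
ft_force: [-0.1, -0.6, 0.2]
grip_width: 0.398
```

```bash
python3 -c "
from st import *
st([.512,-.0415,.123])"
```

```text
t 4.6 pos [ 0.5123 -0.0417  0.1246] j [-0.4976  0.199   0.5477  1.9424 -0.1304  1.0122  1.3056] yaw(z axis) 1.1973 xaxis [ 0.0205  0.0065 -0.9998] F [-0.0561 -0.6283  0.249 ] Tq [-0.1337  0.0841  0.0109] w 0.398
tool shift [0.0015 0.0004 0.0001]
```

Emit:
{"fn": "play_rows", "kwargs": {"increments": "0.003 0 0 0;0.003 0 0 0;0.003 0 0 0;0.003 0 0 0"}}

```text
clock: 5.0
position: [0.5131, -0.0418, 0.1128]
ee_rot: [-0.401, 0.576, 0.396, 0.592]
ft_force: [-8.1, -3.2, 40.0]
grip_width: 0.399
```

```bash
python3 -c "
from st import *
st([.512,-.0415,.111])"
```

```text
t 5.0 pos [ 0.5131 -0.0418  0.1128] j [-0.4921  0.2172  0.5448  1.9517 -0.1435  0.9867  1.3164] yaw(z axis) 1.1972 xaxis [ 0.0215  0.0068 -0.9997] F [-8.0539 -3.2075 40.0474] Tq [-0.7015  1.7498 -0.0368] w 0.399
tool shift [ 0.0018  0.0011 -0.0001]
```

Emit:
{"fn": "play_rows", "kwargs": {"increments": "0.002 0 0 0;0.001 0 0 0"}}

```text
clock: 5.2
position: [0.5138, -0.0423, 0.113]
ee_rot: [-0.4, 0.576, 0.396, 0.592]
ft_force: [-13.1, 1.4, 20.7]
grip_width: 0.401
```

```bash
python3 - <<'E'
from st import *
from workcell import camera
import cv2
st()
s=camera("side")["img"];cv2.imwrite("pics/s4.png",cv2.resize(s[170:290,210:330],(600,600),interpolation=cv2.INTER_CUBIC))
E
```

```text
t 5.2 pos [ 0.5138 -0.0423  0.113 ] j [-0.4901  0.2185  0.5451  1.9499 -0.1464  0.9871  1.3193] yaw(z axis) 1.1965 xaxis [ 0.0221  0.0085 -0.9997] F [-13.1346   1.4239  20.7085] Tq [0.0454 3.0621 0.0011] w 0.401
```

View pics/s4.png

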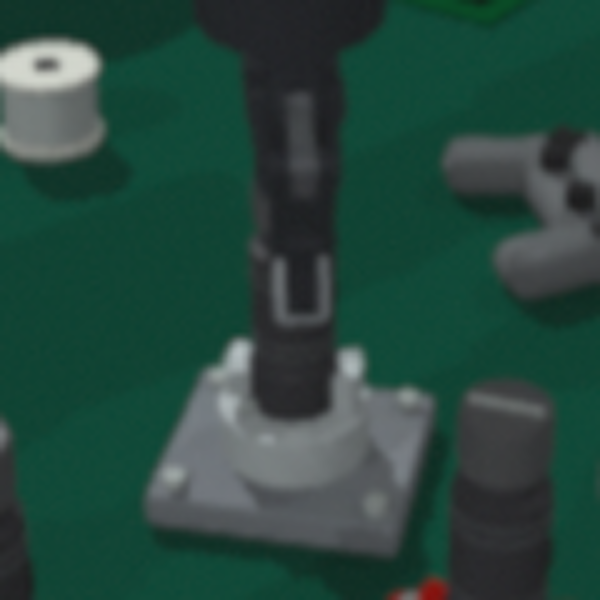

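The torch has stopped sinking (z 0.113 under 20–40 N), so it is seated. Now I'll twist clockwise (+turn).

Emit:
{"fn": "play_rows", "kwargs": {"increments": "0 0.001 0 0.08;0.0005 0.0005 0 0.08;0.0005 0.0005 0 0.08"}}

```text
clock: 5.55
position: [0.5123, -0.0422, 0.1131]
ee_rot: [-0.325, 0.62, 0.323, 0.637]
ft_force: [-3.7, -2.2, 10.4]
grip_width: 0.402
```

```bash
python3 -c "
from st import *
st([.512,-.0415,.113])"
```

```text
t 5.55 pos [ 0.5123 -0.0422  0.1131] j [-0.5203  0.2173  0.5779  1.9554 -0.1528  0.9861  1.0797] yaw(z axis) 0.951 xaxis [ 0.0228  0.0082 -0.9997] F [-3.7343 -2.1951 10.407 ] Tq [-0.635   0.8119  0.3705] w 0.402
tool shift [0.0001 0.0006 0.0003]
```

Emit:
{"fn": "play_rows", "kwargs": {"increments": "0.0005 0.0005 0 0.08;0.0005 0.0003 0 0.08;0.0005 0.0003 0 0.08;0.0005 0.0003 0 0.08;0.0005 0.0003 0 0.08;0.0005 0 0 0.06"}}

```text
clock: 6.15
position: [0.512, -0.0426, 0.1131]
ee_rot: [-0.166, 0.679, 0.166, 0.696]
ft_force: [-5.4, -0.5, 13.4]
grip_width: 0.396
```

```bash
python3 -c "
from st import *
st([.512,-.0415,.113])"
```

```text
t 6.15 pos [ 0.512  -0.0426  0.1131] j [-0.5784  0.2234  0.6445  1.9593 -0.17    0.9858  0.6193] yaw(z axis) 0.4741 xaxis [ 0.0236  0.0068 -0.9997] F [-5.3592 -0.4982 13.4324] Tq [-0.3537  1.6995  0.5642] w 0.396
tool shift [0.0001 0.001  0.0005]
```

Emit:
{"fn": "play_rows", "kwargs": {"increments": "0.0005 0.0005 0 0.06;0.0005 0.0005 0 0.06;0.0003 0.0005 0 0.06;0.0003 0 0 0.06"}}

```text
clock: 6.55
position: [0.5119, -0.0421, 0.113]
ee_rot: [-0.081, 0.694, 0.082, 0.711]
ft_force: [-4.1, 2.4, 8.9]
grip_width: 0.402
```

```bash
python3 -c "
from st import *
st([.512,-.0415,.113])"
```

```text
t 6.55 pos [ 0.5119 -0.0421  0.113 ] j [-0.6116  0.2277  0.6797  1.9611 -0.1779  0.986   0.3819] yaw(z axis) 0.2309 xaxis [ 0.0236  0.0045 -0.9997] F [-4.148   2.4225  8.9074] Tq [0.3768 1.2005 1.1908] w 0.402
tool shift [0.     0.0005 0.0002]
```

Torque rose from 0.37 to 1.2 N m after about 0.72 rad and the pads then slipped, so the torch is at the lock stop. Next I hold, release, lift, and unwind the wrist for the cap.

Emit:
{"fn": "play_rows", "kwargs": {"increments": "0 0 0 0;0 0 0 0;0 0 0 0"}}

```text
clock: 6.85
position: [0.5118, -0.0415, 0.1131]
ee_rot: [-0.083, 0.694, 0.083, 0.71]
ft_force: [-3.4, -1.0, 6.2]
grip_width: 0.399
```

Emit:
{"fn": "play_rows", "kwargs": {"increments": "0 0 0 0;0 0 0 0;0 0 0 0;0 0 0 0;0 0 0 0;0 0 0 0;0 0 0 0;-0.02 0 0 0;-0.03 0 0 0;-0.03 0 0 0;0 0 0 0", "hand": -1}}

```text
clock: 7.95
position: [0.5094, -0.0418, 0.1941]
ee_rot: [-0.083, 0.695, 0.083, 0.71]
ft_force: [-0.2, -0.1, 0.3]
grip_width: 1.0
```

```bash
python3 -c "
from st import *
st([.512,-.0415,.2])"
```

```text
t 7.95 pos [ 0.5094 -0.0418  0.1941] j [-0.6566  0.109   0.6994  1.8806 -0.0797  1.158   0.3048] yaw(z axis) 0.2344 xaxis [ 0.0207  0.002  -0.9998] F [-0.2217 -0.0674  0.3366] Tq [-0.0619 -0.0184  0.0351] w 1.0
tool shift [-0.0059 -0.0004  0.0027]
```

Emit:
{"fn": "play_rows", "kwargs": {"increments": "0 0 0.002 -0.15;0 0 0 -0.15;0 0 0 -0.15;0 0 0 -0.15;0 0 0 -0.15;0 0 0 -0.15;0 0 0 -0.15;0 0 0 -0.15;0 0 0 -0.15;0 0 0 -0.15;0 0 0 -0.15;0 0 0 -0.1;0 0 0 0"}}

```text
clock: 9.25
position: [0.5097, -0.0409, 0.1888]
ee_rot: [0.599, -0.378, -0.59, -0.387]
ft_force: [0.3, 0.5, 0.4]
grip_width: 1.0
```

```bash
python3 - <<'E'
from st import *
from workcell import camera
import cv2
from h import *
o,M=st([.512,-.0415,.147])
c=camera("wrist");cv2.imwrite("pics/w5.png",c["img"])
def pw(X):
    A=c["tool_from_camera"]; p=np.linalg.inv(A)@np.r_[M.T@(np.array(X)-o["position"]),1]
    return cv2.projectPoints(p[None,:3],np.zeros(3),np.zeros(3),K(c),c["distortion"])[0].ravel()
print(pw([.512,-.042,.1535]),pw([.512,-.042,.06]))
t=camera("top")["img"];cv2.imwrite("pics/t5.png",t)
E
```

```text
t 9.25 pos [ 0.5097 -0.0409  0.1888] j [-0.5386  0.1136  0.572   1.879  -0.0713  1.1509  2.0567] yaw(z axis) 1.9981 xaxis [ 0.017   0.0032 -0.9998] F [0.2538 0.5414 0.4456] Tq [ 0.0158 -0.028   0.0268] w 1.0
tool shift [ 0.0418 -0.0012 -0.0013]
[281.7453 252.9438] [283.7785 203.0851]
```

View pics/w5.png

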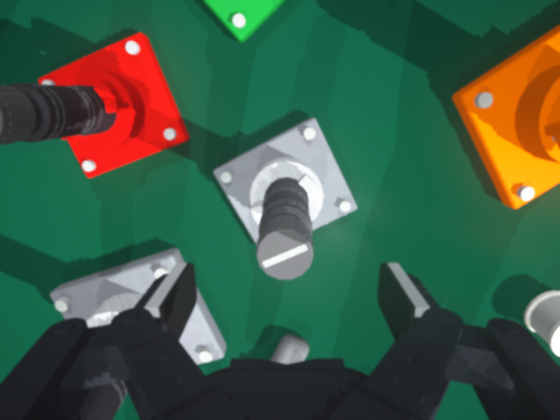

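Wrist view: cap top at (285,253), predicted (282,253), bar across it, and both pads clear. I'll lower and grip the cap.

Emit:
{"fn": "play_rows", "kwargs": {"increments": "0.015 -0.001 0 0;0.015 0 0 0;0.006 0 0 0;0.003 0 0 0;0 0 0 0"}}

```text
clock: 9.85
position: [0.5117, -0.0403, 0.1489]
ee_rot: [0.596, -0.383, -0.587, -0.392]
ft_force: [0.2, 0.1, -0.3]
grip_width: 1.005
```

```bash
python3 - <<'E'
from st import *
st([.512,-.0415,.147])
from h import *
c=pickle.load(open("w1.pkl","rb"))[0]
E
```

```text
t 9.85 pos [ 0.5117 -0.0403  0.1489] j [-0.5282  0.1667  0.5708  1.9195 -0.1072  1.0659  2.068 ] yaw(z axis) 1.9814 xaxis [ 0.018   0.0034 -0.9998] F [ 0.1887  0.1056 -0.2687] Tq [ 0.0134 -0.0049  0.0237] w 1.005
tool shift [ 0.0019  0.0002 -0.0012]
```

Emit:
{"fn": "play_rows", "kwargs": {"increments": "0.0015 0 -0.001 0;0 0 0 0;0 0 0 0;0 0 0 0;0 0 0 0;0 0 0 0;0 0 0 0;0 0 0 0", "hand": 1, "squeeze": 60}}

```text
clock: 10.65
position: [0.5129, -0.0411, 0.1491]
ee_rot: [0.596, -0.383, -0.586, -0.393]
ft_force: [-0.1, 0.8, 0.6]
grip_width: 0.354
```

```bash
python3 - <<'E'
from st import *
from workcell import camera
import cv2
st([.512,-.0415,.147])
c=camera("side");s=c["img"];cv2.imwrite("pics/s6.png",cv2.resize(s[170:290,210:330],(600,600),interpolation=cv2.INTER_CUBIC))
E
```

```text
t 10.65 pos [ 0.5129 -0.0411  0.1491] j [-0.5263  0.168   0.5716  1.9179 -0.1093  1.0645  2.0703] yaw(z axis) 1.9802 xaxis [ 0.0202  0.0042 -0.9998] F [-0.1082  0.7707  0.5679] Tq [0.0451 0.1085 0.0056] w 0.354
tool shift [0.0021 0.001  0.    ]
```

View pics/s6.png

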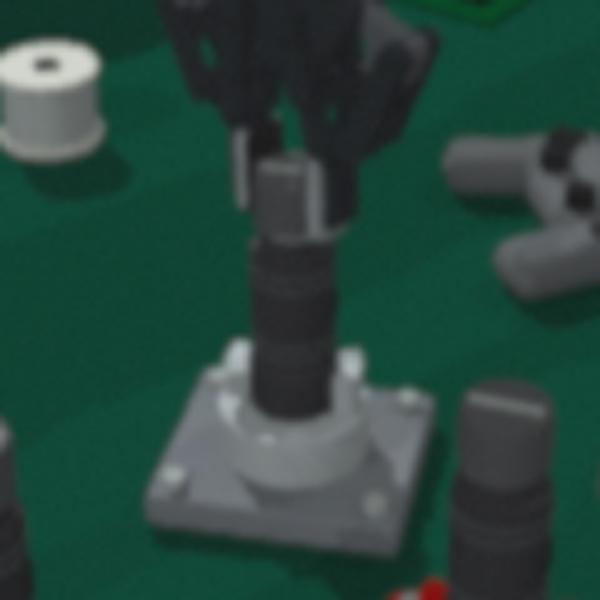

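The pads hold the cap on both sides (side view crop (290,200)), clear of the barrel. Screwing clockwise now.

Emit:
{"fn": "play_rows", "kwargs": {"increments": "0.0001 0 0 0.1;0.0001 0 0 0.1;0.0001 0 0 0.1;0.0001 0 0 0.1;0.0001 0 0 0.1;0.0001 0 0 0.1;0.0001 0 0 0.1;0.0001 0 0 0.1"}}

```text
clock: 11.5
position: [0.5129, -0.0425, 0.1485]
ee_rot: [-0.388, 0.587, 0.382, 0.599]
ft_force: [0.0, -0.5, 0.5]
grip_width: 0.356
```

```bash
python3 -c "
from st import *
st([.512,-.0415,.148])"
```

```text
t 11.5 pos [ 0.5129 -0.0425  0.1485] j [-0.605   0.1764  0.662   1.9218 -0.127   1.0636  1.2605] yaw(z axis) 1.1513 xaxis [ 0.0199  0.0019 -0.9998] F [ 0.0315 -0.5087  0.5441] Tq [-0.2307  0.3981  0.1335] w 0.356
tool shift [0.0005 0.0012 0.0006]
```

Emit:
{"fn": "play_rows", "kwargs": {"increments": "0.0001 0.0005 0.0005 0.1;0.0001 0 0 0.1;0.0001 0 0 0.1;0.0001 0 0 0.1;0.0001 0 0 0.1;0.0001 0 0 0.1;0.0001 0 0 0.1;0.0001 0 0 0.1;0.0001 0 0 0.1"}}

```text
clock: 12.4
position: [0.5115, -0.0432, 0.1478]
ee_rot: [-0.077, 0.697, 0.075, 0.709]
ft_force: [-1.4, 0.8, 2.2]
grip_width: 0.356
```

```bash
python3 -c "
from st import *
st([.512,-.0415,.148])"
```

```text
t 12.4 pos [ 0.5115 -0.0432  0.1478] j [-0.7054  0.1898  0.7771  1.9272 -0.1521  1.0663  0.3488] yaw(z axis) 0.2145 xaxis [ 0.0167 -0.0007 -0.9999] F [-1.3989  0.7932  2.2264] Tq [-0.0559  0.613   0.1217] w 0.356
tool shift [-0.0002  0.0015  0.0008]
```

Emit:
{"fn": "play_rows", "kwargs": {"increments": "0.0001 0.0005 0.0005 0.08;0.0001 0 0 0.08;0.0001 0 0 0.08;0.0001 0 0 0.08"}}

```text
clock: 12.8
position: [0.5111, -0.043, 0.1476]
ee_rot: [0.042, 0.701, -0.042, 0.711]
ft_force: [-1.9, 0.6, 2.1]
grip_width: 0.356
```

Emit:
{"fn": "play_rows", "kwargs": {"increments": "0.0001 0 0 0.08;0.0001 0 0 0.08;0.0001 0 0 0.08"}}

```text
clock: 13.1
position: [0.5107, -0.0428, 0.1475]
ee_rot: [0.13, 0.69, -0.129, 0.7]
ft_force: [-1.3, -0.7, 2.7]
grip_width: 0.356
```

```bash
python3 -c "
from st import *
st([.512,-.0415,.148])"
```

```text
t 13.1 pos [ 0.5107 -0.0428  0.1475] j [-0.7759  0.2045  0.8594  1.9294 -0.1759  1.0707 -0.2125] yaw(z axis) -0.3685 xaxis [ 0.0133 -0.0012 -0.9999] F [-1.329  -0.6599  2.7456] Tq [0.0964 0.4607 0.0675] w 0.356
tool shift [-0.0005  0.0016  0.0007]
```

Emit:
{"fn": "play_rows", "kwargs": {"increments": "0.0001 0 0 0.08;0.0001 0 0 0.08;0.0001 0 0 0.08"}}

```text
clock: 13.4
position: [0.5105, -0.0425, 0.1473]
ee_rot: [0.216, 0.669, -0.214, 0.678]
ft_force: [-0.3, -0.2, 1.6]
grip_width: 0.357
```

```bash
python3 -c "
from st import *
st([.512,-.0415,.148])"
```

```text
t 13.4 pos [ 0.5105 -0.0425  0.1473] j [-0.8083  0.2124  0.8979  1.9306 -0.1888  1.0723 -0.4502] yaw(z axis) -0.6178 xaxis [ 0.0125 -0.001  -0.9999] F [-0.3014 -0.2488  1.5886] Tq [0.059  0.4024 0.153 ] w 0.357
tool shift [-0.0007  0.0017  0.0007]
```

Emit:
{"fn": "play_rows", "kwargs": {"increments": "0.0001 0 0 0.08;0.0001 0 0 0.08;0.0001 0 0 0.08"}}

```text
clock: 13.7
position: [0.5103, -0.0422, 0.1472]
ee_rot: [0.299, 0.638, -0.295, 0.646]
ft_force: [-0.8, 0.8, 0.9]
grip_width: 0.353
```

```bash
python3 -c "
from st import *
st([.512,-.0415,.148])"
```

```text
t 13.7 pos [ 0.5103 -0.0422  0.1472] j [-0.8422  0.2219  0.939   1.9317 -0.2037  1.0741 -0.6861] yaw(z axis) -0.867 xaxis [ 0.0119 -0.0007 -0.9999] F [-0.8374  0.8102  0.9446] Tq [0.1104 0.378  0.1353] w 0.353
tool shift [-0.0008  0.0017  0.0006]
```

Emit:
{"fn": "play_rows", "kwargs": {"increments": "0.0001 0.0003 0 0.08;0.0001 0 0 0.08;0.0001 0 0 0.08"}}

```text
clock: 14.0
position: [0.5103, -0.0418, 0.147]
ee_rot: [0.376, 0.596, -0.373, 0.603]
ft_force: [-0.4, -0.2, 0.8]
grip_width: 0.352
```

```bash
python3 -c "
from st import *
st([.512,-.0415,.148])"
```

```text
t 14.0 pos [ 0.5103 -0.0418  0.147 ] j [-0.8776  0.2343  0.9829  1.9325 -0.2216  1.0767 -0.9196] yaw(z axis) -1.1164 xaxis [ 0.0109 -0.0007 -0.9999] F [-0.3745 -0.1971  0.8065] Tq [0.0912 0.3668 0.1236] w 0.352
tool shift [-0.001   0.0017  0.0004]
```

Emit:
{"fn": "play_rows", "kwargs": {"increments": "0.0001 0.0003 0 0.08;0.0001 0 0 0.08"}}

```text
clock: 14.2
position: [0.5105, -0.0414, 0.147]
ee_rot: [0.424, 0.564, -0.42, 0.57]
ft_force: [2.0, 1.3, 0.9]
grip_width: 0.355
```

```bash
python3 -c "
from st import *
st([.512,-.0415,.148])"
```

```text
t 14.2 pos [ 0.5105 -0.0414  0.147 ] j [-0.9021  0.2445  1.0134  1.9324 -0.2352  1.0788 -1.0719] yaw(z axis) -1.2801 xaxis [ 0.0106 -0.0011 -0.9999] F [1.9806 1.2689 0.9168] Tq [ 0.1665 -0.5522  0.9989] w 0.355
tool shift [-0.001   0.0014  0.0005]
```

Emit:
{"fn": "play_rows", "kwargs": {"increments": "0 0 0 0.03;0 0 0 0.03"}}

```text
clock: 14.4
position: [0.5112, -0.041, 0.1471]
ee_rot: [0.441, 0.551, -0.437, 0.558]
ft_force: [-1.1, -0.2, -0.3]
grip_width: 0.354
```

```bash
python3 -c "
from st import *
st([.512,-.0415,.148])"
```

```text
t 14.4 pos [ 0.5112 -0.041   0.1471] j [-0.9125  0.2486  1.0252  1.932  -0.2397  1.0785 -1.1277] yaw(z axis) -1.3389 xaxis [ 0.0117 -0.0023 -0.9999] F [-1.0677 -0.2129 -0.3308] Tq [-0.1758 -0.0916  1.6939] w 0.354
tool shift [-0.0008  0.0007  0.0007]
```

```bash
python3 - <<'E'
from st import *
from workcell import camera
import cv2
cv2.imwrite("pics/w7.png",camera("wrist")["img"])
cv2.imwrite("pics/t7.png",camera("top")["img"])
st()
E
```

```text
t 14.5 pos [ 0.5107 -0.0413  0.147 ] j [-0.9122  0.2486  1.0256  1.9325 -0.2397  1.0794 -1.1281] yaw(z axis) -1.3401 xaxis [ 0.0106 -0.0021 -0.9999] F [-0.6726 -1.9134  1.3603] Tq [-0.2569  0.3747  0.8622] w 0.349
```

View pics/w7.png

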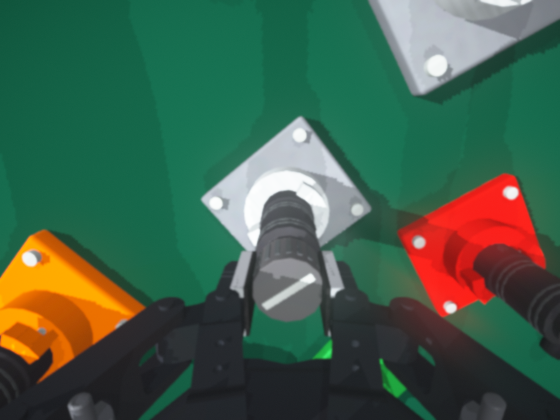

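The bar is visible between the closed fingers (264,306)–(315,277), so I can measure the cap angle directly from it.

```bash
cat > bar.py <<'E'
from st import *
from h import *
import cv2
# wrist calibration is fixed
C=pickle.load(open("w1.pkl","rb"))[0]
def bar(img,q,pos,ctr,zc,r=32):
    M=Ro.from_quat(q).as_matrix();A=C["tool_from_camera"]
    Rw=M@A[:3,:3]; tw=M@A[:3,3]+pos
    g=cv2.cvtColor(img,cv2.COLOR_BGR2GRAY);x0,y0=int(ctr[0]-r),int(ctr[1]-r)
    m=np.zeros_like(g);cv2.circle(m,(int(ctr[0]),int(ctr[1])),r,255,-1)
    m=((g>190)&(m>0)).astype(np.uint8)
    n,l,s,_=cv2.connectedComponentsWithStats(m)
    i=1+np.argmax(s[1:,4]);pts=np.argwhere(l==i)[:,::-1].astype(float)
    W=np.array([onz(C,p,zc,R=Rw.T,t=-Rw.T@tw) for p in pts])[:,:2]
    c=W.mean(0);u=np.linalg.svd(W-c)[2][0]
    a=np.arctan2(u[1],u[0])%np.pi
    L=(W-c)@u
    print("bar n",len(pts),"px centre",pts.mean(0),"world centre",c,"len",np.ptp(L),"angle mod pi",a)
    return a
E
python3 - <<'E'
from bar import *
w5=cv2.imread("pics/w5.png");w7=cv2.imread("pics/w7.png")
a5=bar(w5,np.array([0.599,-0.378,-0.59,-0.387]),np.array([.5097,-.0409,.1888]),(285,253),.1539,24)
o=get_obs()
a7=bar(w7,o["ee_rot"],o["position"],(289,292),.152,26)
d=(a5-a7)%np.pi
print("cw rotation",d,d+np.pi)
E
```

```text
bar n 339 px centre [285.0649 255.2743] world centre [ 0.5119 -0.0404] len 0.02639240840050626 angle mod pi 2.436597749127489
bar n 338 px centre [289.5888 290.4852] world centre [ 0.5117 -0.0429] len 0.02369854418059765 angle mod pi 2.429116284156804
cw rotation 0.0074814649706849146 3.149074118560478
```

The bar says the cap turned 3.15 rad (in the 1.9–3.4 range), against 3.32 at the hand, so the pads slipped or wound up by 0.17 at the stop. I'll also use the bar to check the torch twist from the earlier picture, then back off.

```bash
python3 - <<'E'
from bar import *
c,o=pickle.load(open("w1.pkl","rb"))
a1=bar(c["img"],o["ee_rot"],o["position"],(305,206),.1655,18)
print("torch cw twist",(a1-2.4366)%np.pi)
E
```

```text
bar n 173 px centre [305.2486 205.4682] world centre [ 0.5122 -0.0406] len 0.026949579476876658 angle mod pi 0.0021689262494852648
torch cw twist 0.7071615798392785
```

Emit:
{"fn": "play_rows", "kwargs": {"increments": "0 0 0 0;-0.0001 0 0 -0.08;-0.0001 0 0 -0.1;-0.0001 0 0 -0.1;-0.0001 0 0 -0.1;-0.0001 0 0 -0.1;-0.0001 0 0 -0.1;-0.0001 0 0 -0.1;-0.0001 0 0 -0.1;-0.0001 0 0 -0.1"}}

```text
clock: 15.5
position: [0.5105, -0.0427, 0.1477]
ee_rot: [0.154, 0.686, -0.151, 0.695]
ft_force: [1.4, -0.4, -0.9]
grip_width: 0.349
```

```bash
python3 - <<'E'
from bar import *
from workcell import camera
o,M=st([.5117,-.0415,.148])
i=camera("wrist")["img"];cv2.imwrite("pics/w8.png",i)
a=bar(i,o["ee_rot"],o["position"],(289,292),.1525,26)
print("ccw since stop",(a-2.4291)%np.pi)
E
```

```text
t 15.5 pos [ 0.5105 -0.0427  0.1477] j [-0.7779  0.2056  0.8649  1.9288 -0.182   1.0731 -0.2727] yaw(z axis) -0.4349 xaxis [ 0.0124  0.0028 -0.9999] F [ 1.4097 -0.375  -0.8713] Tq [ 0.0678 -0.1538 -0.1169] w 0.349
tool shift [-0.0002  0.0016  0.0006]
bar n 439 px centre [288.1139 289.5467] world centre [ 0.512  -0.0423] len 0.023498930430013703 angle mod pi 0.150799689435952
ccw since stop 0.8632923430257451
```

Emit:
{"fn": "play_rows", "kwargs": {"increments": "-0.0001 0.0005 0 -0.1;-0.0001 0 0 -0.1;-0.0001 0 0 -0.1;-0.0001 0 0 -0.1;-0.0001 0 0 -0.1;-0.0001 0 0 -0.1;-0.0001 0 0 -0.08;0 0 0 0"}}

```text
clock: 16.35
position: [0.5112, -0.0431, 0.1481]
ee_rot: [-0.088, 0.696, 0.091, 0.707]
ft_force: [0.2, 0.8, -1.0]
grip_width: 0.354
```

```bash
python3 - <<'E'
from bar import *
from workcell import camera
o,M=st([.5117,-.0415,.148])
i=camera("wrist")["img"];cv2.imwrite("pics/w9.png",i)
a=bar(i,o["ee_rot"],o["position"],(289,292),.153,26)
print("ccw since stop",(a-2.4291)%np.pi)
c=camera("side");cv2.imwrite("pics/s9.png",c["img"]);
E
```

```text
t 16.35 pos [ 0.5112 -0.0431  0.1481] j [-0.6907  0.189   0.7657  1.9254 -0.1575  1.0697  0.3949] yaw(z axis) 0.2548 xaxis [ 0.015   0.0064 -0.9999] F [ 0.245   0.7875 -0.9841] Tq [ 0.0247 -0.1351  0.0349] w 0.354
tool shift [0.0002 0.0015 0.0009]
bar n 389 px centre [288.3033 290.6452] world centre [ 0.5122 -0.0423] len 0.02346439868260093 angle mod pi 0.8383738905148364
ccw since stop 1.5508665441046294
```

View pics/w9.png

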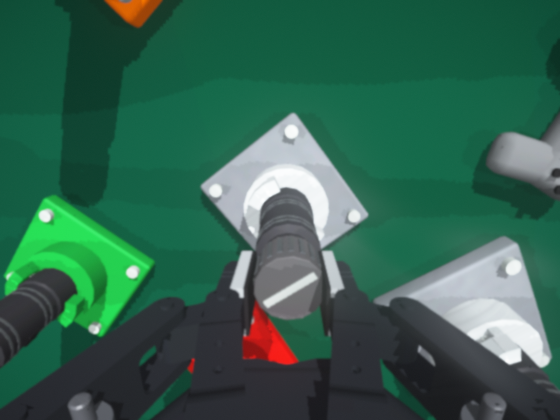

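View pics/s9.png

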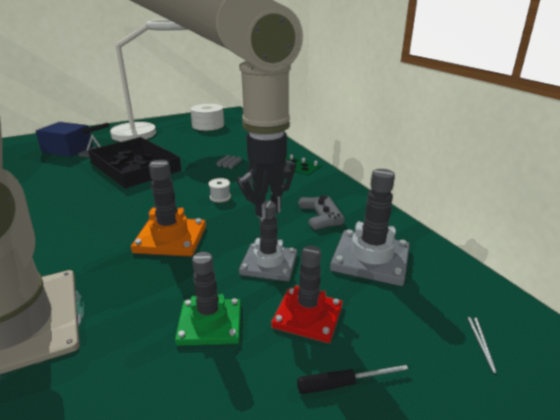

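The bar reads 1.55 rad off the stop, and the bystanders look unmoved. I'll settle, check for stillness, and hand in.

Emit:
{"fn": "play_rows", "kwargs": {"increments": "0 0 0 0;0 0 0 0;0 0 0 0"}}

```text
clock: 16.75
position: [0.5112, -0.0431, 0.1481]
ee_rot: [-0.085, 0.696, 0.089, 0.707]
ft_force: [0.8, 0.3, -1.1]
grip_width: 0.357
```

```bash
python3 - <<'E'
from bar import *
from workcell import camera,workorder
o,M=st()
i=camera("wrist")["img"]
a=bar(i,o["ee_rot"],o["position"],(289,292),.153,26)
print("ccw since stop",(a-2.4291)%np.pi,"vel",abs(o["joint_velocities"]).max())
t=camera("top")["img"]; t0=pickle.load(open("c0.pkl","rb"))["top"]["img"]
for n,(x,y,r) in dict(spool=(153,213,18),driver=(403,217,35),gamepad=(233,138,32)).items():
    print(n,"mean pixel diff",cv2.absdiff(t,t0)[y-r:y+r,x-r:x+r].mean())
workorder.hand_in()
E
```

```text
t 16.75 pos [ 0.5112 -0.0431  0.1481] j [-0.6923  0.1893  0.7672  1.9254 -0.1577  1.0698  0.3869] yaw(z axis) 0.2467 xaxis [ 0.0149  0.0062 -0.9999] F [ 0.7617  0.2502 -1.1246] Tq [-0.0274 -0.1285  0.1116] w 0.357
bar n 386 px centre [288.3316 290.6839] world centre [ 0.5122 -0.0423] len 0.023463799606823238 angle mod pi 0.8332626758837631
ccw since stop 1.5457553294735562 vel 0.011328728537511688
spool mean pixel diff 3.156378600823045
driver mean pixel diff 9.793945578231293
gamepad mean pixel diff 6.972005208333333
the job is handed in; nothing more can be done
```

I pushed the torch in the smaller grey stand down, locked it, and screwed the cap home. I then backed the cap off about a quarter turn and handed in at about 17 s, still gripping it. The hand-in gave no verdict.

- **Torch down:** it stopped sinking after 11.6 mm, even under 20–40 N.
- **Locked:** the torque rose to 1.2 N m at the stop. The bar on the cap shows a 0.707 rad twist, against the 0.7 needed.
- **Cap bottomed:** it turned 3.15 rad clockwise, and the torque rose from 0.1 to 1.7 N m at the stop.
- **Cap now:** the bar shows it 1.546 rad off the stop (target 1.571). The arm is still, with the TCP 148 mm above the bench and about 1 mm off the axis. The grip is set to 60 N.

**What disagreed:**
- The hand turned about 0.17 rad further than the cap, because the pads slipped at the stop. I set the quarter turn by the bar, not by the hand.
- The tool was also tilted 0.01–0.02 rad throughout; it did no visible harm.
- The bystanders look unmoved in the side view. My before/after check on the top view showed small differences (mean 3–10 grey levels), probably the arm and its shadow. I did not measure their positions again.

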